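# Pack the finishing box

### The job

Pack the plywood box on the bench with its three finishing things, all standing upright on its floor: first put the blue spray can in beside the jar that already stands there (shift the jar along if it is in the way), then the flat green tin, cap up, as the last one into the gap between the two. Set the things down in the box, do not let them drop in, and leave the timber offcut, the paint pot and the brush where they lie.

Things in the scene. Friction and masses are not known exactly. Their poses are not given: they have to be found in the camera images.
- box: open plywood box screwed to the bench, outside 94 (x) x 197 (y) x 92 mm high, walls and floor 12 mm, inside 70 x 173 mm, 80 mm deep. Origin: centre of its underside; y runs along the row, z up. The three things (62 + 44 + 62 mm) leave 5 mm of play along the row: jar and can must stand right against the two end walls (either way round) before the tin goes in.
- box_in (a point): centre of the box's inner floor, 12 mm above the bench; axes as the box.
- jar: square milky-white plastic jar of screws, 62 x 62 mm, straight up to 136 mm, then a round yellow lid 54 mm across up to 158 mm; about 0.45 kg. It starts upright anywhere along the row in the box, its sides nearly in line with the box. Origin: centre of its underside, z towards the lid.
- can: blue spray can, 62 mm across and straight up to 140 mm, shoulder to 148 mm, white cap 50 mm across up to 164 mm; about 0.36 kg. It starts standing on the bench. Origin: centre of its underside, z towards the cap.
- tin: flat oblong green tin, 64 (x) x 44 (y) x 148 mm (z), cap 28 mm across up to 160 mm; 0.36 kg. Starts lying on a 64 mm wide side, cap roughly away from the robot. Origin: centre of its base (22 mm up when lying), z to the cap. It fits the gap only with its x across the box. Can and jar are as tall: in the gap it can be held only from straight above: stand it up on the bench first and take it again.
- offcut: loose timber offcut lying on the bench, 89 x 180 x 38 mm high, to be left alone. Origin: centre of its underside.
- pot: small paint pot, 76 mm across, 75 mm high, standing on the bench, to be left alone. Origin: centre of its underside.
- brush: paint brush 190 mm long lying on the bench, to be left alone. Origin: under its middle.
There are look-alikes about, which are no part of the job. What is shaped like the jar but pink is not meant.

How it is judged:
On the way:
1. the can stands in the box beside the jar, let go, while the tin is still out of the box (z of can in the frame of box_in between -0.006 and 0.005 m and x of can in the frame of box_in between -0.02 and 0.02 m and y of can in the frame of box_in between -0.08 and 0.08 m and angle between each of can, jar's own z axis and vertical below 0.06 rad and z of jar in the frame of box_in between -0.006 and 0.005 m and x of jar in the frame of box_in between -0.02 and 0.02 m and y of jar in the frame of box_in between -0.08 and 0.08 m and contact force between the fingers and can below 0.3 N and horizontal distance between tin and box_in above 0.12 m), for 0.1 s.
At the end, for the whole second after the job is handed in: The jar, the can and the tin (cap up) all stand in the box, upright within 3.4 degrees, their undersides within 5 mm of its floor, the tin in the middle between the other two (within 15 mm of the box's middle along the row); all released and at rest (z of jar in the frame of box_in between -0.006 and 0.005 m and x of jar in the frame of box_in between -0.02 and 0.02 m and y of jar in the frame of box_in between -0.08 and 0.08 m and angle between each of jar, can, tin's own z axis and vertical below 0.06 rad and contact force between the fingers and jar below 0.3 N and linear speed of each of jar, can, tin below 0.02 m/s and z of can in the frame of box_in between -0.006 and 0.005 m and x of can in the frame of box_in between -0.02 and 0.02 m and y of can in the frame of box_in between -0.08 and 0.08 m and contact force between the fingers and can below 0.3 N and z of tin in the frame of box_in between -0.006 and 0.005 m and x of tin in the frame of box_in between -0.02 and 0.02 m and y of tin in the frame of box_in between -0.08 and 0.08 m and contact force between the fingers and tin below 0.3 N and y of tin in the frame of box_in between -0.015 and 0.015 m); the robot touches nothing.
It fails at once if the jar, the can or the tin drops into the box (moves faster than 0.55 m/s between the walls) instead of being set down ((z of jar in the frame of box_in between 0 and 0.07 m and horizontal distance between jar and box_in below 0.075 m and linear speed of jar above 0.55 m/s) or (z of can in the frame of box_in between 0 and 0.07 m and horizontal distance between can and box_in below 0.075 m and linear speed of can above 0.55 m/s) or (z of tin in the frame of box_in between 0 and 0.07 m and horizontal distance between tin and box_in below 0.075 m and linear speed of tin above 0.55 m/s)).
It fails at once if the offcut, the paint pot or the brush is moved by more than 25 mm (distance of any of offcut, pot, brush from where it was at the start of the episode above 0.025 m).
It also fails if it takes over 72 s, if anything falls off the work surface, if the arm or the gripper's body presses on something with over 40 N, if the wrist force passes 120 N, or if a joint passes its speed limit or range.

### The arm

A 6-joint arm with a two-finger parallel gripper is mounted at the origin on the work surface. World frame = base frame: x ahead of the robot, y to its left, z up, the work surface at z = 0. Lengths are in m, angles in rad, forces in N, time in s.
With the tool pointing down it reaches from about 0.425 to 0.925 m from the base axis. Payload 12.5 kg.
Tool frame: the origin (TCP) lies at the very end of the fingers, on their centre line; the grasp point (between the pads) lies env.grip_point_offset behind it (env.grip_point_offset is the distance from the TCP to the grasp point, in m); z points along the fingers, y is the line along which they close (so a half turn about z gives the same grasp; the last joint's range is limited). The gripper opens to 85 mm and grips with 20 to 120 N. Pads are 22 mm wide; open, the fingers measure 114 mm over their backs; the gripper's body (76 mm by 85 mm) begins 54 mm behind the grasp point. The pads swing forward as they close: fully open they stand 13 mm farther back than shut.
Start: joints at [1.201, 0.491, 1.559, -0, 1.092, -0.106], TCP at [0.163, 0.603, 0.231] pointing down, gripper open.
Joint ranges: [-3.1, 3.1], [-0.84, 2.19], [0.05, 2.79], [-1.13, 4.28], [0.06, 2.93], [-2.69, 2.69]. Speed limits (rad/s): [2.22, 2.22, 2.79, 3.14, 3.14, 3.14].

### API

Orientations are given as a unit quaternion [w, x, y, z].
In Python, from workcell import env gives the robot as it stands.
- The arm moves only by the tool move_arm, never from a script. Its arguments are lists of equal length, an entry for each row: "angular": the turn, a rotation vector about the tool's x, y, z in rad, a list of three; "offset": the shift along the tool's x, y, z in cm, a list of three; "hand": the finger opening in cm, from 0 to 8.54. In form: {"angular": [[ax, ay, az], ...], "offset": [[tx, ty, tz], ...], "hand": [hand, ...]}. A call has 1 to 12 rows; each row shifts and turns the commanded pose from where the row before left it, along the tool's axes as they then stand; what a row does not reach is not made up. A row lasts 1/10 s, in which the tool goes at most 50 mm and 8.59 degrees, less where a joint would pass 70% of its speed; a pose out of reach is approached as far as the arm can. A call is refused whole if a number of a shift passes 5 or a number of a turn 0.15, either way. A call with a gripper value outside its range is refused whole. The fingers move at their own pace and stop on an object; "force" is the grip in N (left out, the last holds). Time passes only in rows, so rows that do not move let the fingers close. It gives the time, the measured TCP pose, the force, the opening and the grip force at its end, in the units of the state.
- env.sense(): the state, without advancing time (a new reading comes with each control period).
- env.get_image(name): name is "side" or "top" or "wrist"; returns a dict with "image" (480x640x3 uint8, red, green, blue), "range_z" (480x640 float32, m along the optical axis (not along the pixel's ray), 0 where there is no reading), "fx", "fy", "cx", "cy" (pixels), "xyz" and "orientation" of the camera in the world; the wrist camera has in their place "T_tool_cam" (4x4, takes a point from camera to tool coordinates, whose origin is the TCP and whose axes are the flange's). Camera axes: x right, y down, z forward; pixel columns grow to the right and rows downward; lengths in m; the calibration is good to about 2 mm. A picture is of the moment at which its call begins: read the wrist's pose just before it.
- env.hand_in(): hands the job in; it is judged then, once.
The state is a dict: "t": time; "joint_pos": joint angles; "joint_velocities": joint speeds; "joint_efforts": joint torques, N m; "ee_pos": TCP position; "ee_rot": TCP orientation; "wrist_force": force on the tool from outside, world axes, zero at the start; "wrist_torque": the same for the moment, N m; "gripper_width": finger opening in m; "grasp_force": force on a finger pad.
Only numpy, scipy, OpenCV 4.12 (cv2) and the standard library are available. Lean on these libraries where they do the work, as an engineer would, in place of code of your own. Each camera call takes 0.05 s, during which the arm holds its last target. There are 200 camera calls.

## Working session

There is one attempt and no reset: what is moved stays moved. The work goes in short steps, Python scripts to look and compute and a tool call to move; the robot and the scene stay as the last step left them, time stands still between calls to the robot, and variables do not carry over. Pictures are saved under pics/ and viewed, at most 10 in all, crops included, and the job is handed in when it is done.

Besides the shell and the picture viewer there is one more tool, called after "Emit:" as name(argument=value, ...), one argument or row to a line, values as JSON. move_arm: Moves the arm, as the interface text tells. Its arguments: {"type":"object","properties":{"angular":{"type":"array","items":{"type":"array","items":{"type":"number"}}},"offset":{"type":"array","items":{"type":"array","items":{"type":"number"}}},"hand":{"type":"array","items":{"type":"number"}},"force":{"type":"number"}},"required":["angular","offset","hand"]}

```bash
ls; mkdir -p pics
python3 - <<'E'
from workcell import env
import cv2,numpy as np
print(env.sense(),env.grip_point_offset)
a=[]
for n in("side","top"):
    d=env.get_image(n);cv2.imwrite(f"pics/{n}0.png",d["image"][:,:,::-1]);np.savez(f"{n}0.npz",**d)
    print(n,d["fx"],d["fy"],d["cx"],d["cy"],d["xyz"],d["orientation"])
E
```

```text
pics
{'t': 0.0, 'joint_pos': array([ 1.20142719e+00,  4.91581665e-01,  1.55946468e+00, -3.01538869e-06,
        1.09169434e+00, -1.05599069e-01]), 'joint_velocities': array([-2.38929976e-04,  7.86605723e-04, -8.28264608e-04,  2.69689023e-05,
       -3.19855135e-04, -1.14194696e-03]), 'joint_efforts': array([-6.07801758e-04, -6.18457460e+01, -2.61585045e+01, -1.56868982e-04,
        4.14761234e-03, -8.48031277e-06]), 'ee_pos': array([0.16284569, 0.60317319, 0.23070876]), 'ee_rot': array([-1.33741582e-04,  1.31502329e-01,  9.91315695e-01, -5.58218382e-04]), 'wrist_force': array([-0.18482034, -0.05401485, -0.36557518]), 'wrist_torque': array([-0.06905845,  0.01377929,  0.03908105]), 'grasp_force': 0.0, 'gripper_width': 0.08513276634013275} 0.0187
side 437.3042024149223 437.3042024149223 326.1583979559302 237.5347826189965 [ 0.29027704 -0.54705124  0.61178464] [-0.38468666  0.88685498 -0.23876495  0.09217216]
top 495.47789562094 495.47789562094 323.2472578849162 233.98458783930943 [0.49191153 0.01552462 1.15660596] [ 0.01810755 -0.70392545  0.70914838 -0.0356322 ]
```

View pics/side0.png

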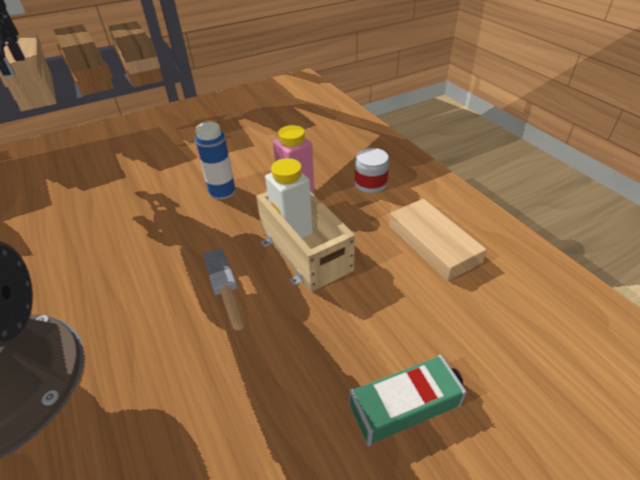

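View pics/top0.png

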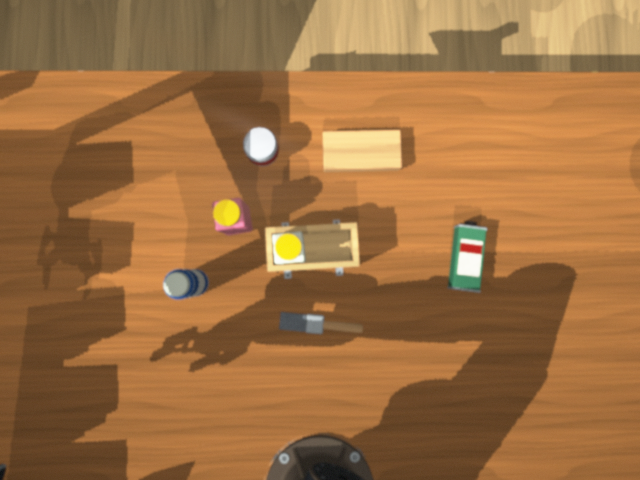

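Side view: the blue can is at (215,165), and the white jar is in the box at (287,200). The tin is at (405,400), the pot at (371,170), the offcut at (437,238) and the brush at (222,290). Two things could be the jar. The one at side (293,155) / top (229,214) is pink and stands outside the box. The one at side (287,200) / top (288,247) is white and stands inside, so it is the jar. Next I'll measure positions and make a confirming crop.

```bash
cat > h.py <<'E'
import numpy as np,cv2
from scipy.spatial.transform import Rotation as R
def pose(d,s=None):
    if "T_tool_cam" in d:
        T=np.eye(4);T[:3,:3]=R.from_quat(s["ee_rot"],scalar_first=True).as_matrix();T[:3,3]=s["ee_pos"]
        T=T@d["T_tool_cam"];return T[:3,:3],T[:3,3]
    return R.from_quat(d["orientation"],scalar_first=True).as_matrix(),np.array(d["xyz"])
def cloud(d,s=None):
    Rm,p=pose(d,s);v,u=np.mgrid[:480,:640];z=d["range_z"]
    c=np.stack([(u-d["cx"])/d["fx"]*z,(v-d["cy"])/d["fy"]*z,z],-1)
    w=c@Rm.T+p;w[z==0]=np.nan;return w
def onplane(d,uv,h,s=None):
    Rm,p=pose(d,s);uv=np.atleast_2d(uv).astype(float)
    r=np.stack([(uv[:,0]-d["cx"])/d["fx"],(uv[:,1]-d["cy"])/d["fy"],np.ones(len(uv))],-1)@Rm.T
    return (p+r*((h-p[2])/r[:,2])[:,None])
def rect(P):
    (c,wh,a)=cv2.minAreaRect((np.asarray(P)[:,:2]*1000).astype(np.float32));return np.round([*c,*wh,a],1)
def big(m):
    n,l,st,_=cv2.connectedComponentsWithStats(m.astype(np.uint8));return l==1+np.argmax(st[1:,4])
def uv(m): return np.argwhere(m)[:,::-1]
E
python3 - <<'E'
from h import *
d=dict(np.load("top0.npz"));w=cloud(d);hsv=cv2.cvtColor(d["image"],cv2.COLOR_RGB2HSV);H,S,V=np.moveaxis(hsv.astype(int),-1,0);z=w[...,2]
v,u=np.mgrid[:480,:640]
def box(a,b,c,e):return (u>a)&(u<b)&(v>c)&(v<e)
print("bench z",np.nanmedian(z[300:420,450:520]))
for n,b,lo,hi,h in[("rim",(255,370,210,285),.08,.105,.092),("jarlid",(265,320,215,275),.145,.17,.158),("pinklid",(205,250,190,240),.13,.18,.158),("cancap",(155,215,260,305),.155,.175,.164),("canblue",(155,215,260,305),.03,.155,.14),("tin",(440,500,215,300),.03,.06,.044),("pot",(235,290,120,170),.06,.09,.075),("offcut",(310,410,120,180),.03,.05,.038),("brush",(270,370,305,340),.008,.05,.015)]:
    m=box(*b)&(z>lo)&(z<hi)
    print(n,m.sum(),"cloud",rect(w[m]),"zmed",round(np.nanmedian(z[m]),4),"plane",rect(onplane(d,uv(m),h)))
yl=box(265,320,215,275)&(H>20)&(H<35)&(S>180)&(V>120);print("yellow",rect(onplane(d,uv(big(yl)),.158)))
g=box(440,500,215,300)&(H>60)&(H<95)&(S>90);print("green",rect(onplane(d,uv(big(g)),.044)))
s=cv2.imread("pics/side0.png")[100:300,180:380];t=cv2.imread("pics/top0.png")[180:330,150:375]
s=cv2.resize(s,(400,400),interpolation=2);t=cv2.resize(t,(400,267),interpolation=2)
o=np.zeros((400,800,3),np.uint8);o[:,:400]=s;o[:267,400:]=t;cv2.imwrite("pics/crop1.png",o)
E
```

```text
bench z 0.0005539683006632323
rim 1461 cloud [547.1  12.6  94.1 197.9   2.8] zmed 0.0924 plane [547.1  12.8  94.1 197.1   2.9]
jarlid 522 cloud [543.1  61.5  60.9  60.6   5.2] zmed 0.1507 plane [542.5  60.9  60.1  59.8   5.1]
pinklid 878 cloud [613.9 185.7  61.7  61.8   9.6] zmed 0.1568 plane [611.2 181.4  60.2  60.4   9.2]
cancap 481 cloud [470.9 283.4  48.1  45.6  89.5] zmed 0.1641 plane [471.  282.1  49.3  45.3  89.5]
canblue 574 cloud [471.5 283.   61.5  60.7  89.2] zmed 0.1357 plane [471.4 272.4  82.9  60.6  89.5]
tin 1956 cloud [ 527.5 -343.    65.9  159.6   82.5] zmed 0.0444 plane [ 527.2 -340.9   68.   158.3   82.4]
pot 869 cloud [777.3 127.7  71.4  72.7  89.7] zmed 0.0753 plane [776.1 126.7  70.7  74.3  89.9]
offcut 2990 cloud [ 774.  -103.9   90.9  179.9    1.5] zmed 0.0383 plane [ 772.8 -103.6   90.5  179.6    1.2]
brush 1122 cloud [373.7  -6.2 189.4  42.3  85. ] zmed 0.0186 plane [373.7  -6.2 189.2  42.5  84.2]
yellow [543.1  61.7  47.1  46.9  44.7]
green [ 520.6 -337.    68.5  134.4   82.4]
```

View pics/crop1.png

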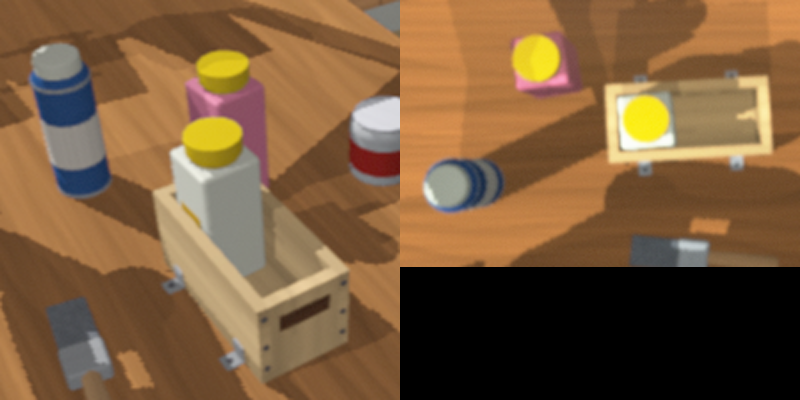

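The crop confirms it: the white jar is in the box at crop (215,200), and the pink look-alike at (230,110) is outside. I'll shift the jar to the +y end first.

```bash
cat >> h.py <<'E'
from scipy.linalg import logm,expm
def down(pos,yang):
    a=np.deg2rad(yang);y=np.array([np.cos(a),np.sin(a),0]);z=np.array([0,0,-1.]);T=np.eye(4)
    T[:3,:3]=np.stack([np.cross(y,z),y,z],1);T[:3,3]=pos;return T
def cur(s):
    T=np.eye(4);T[:3,:3]=R.from_quat(s["ee_rot"],scalar_first=True).as_matrix();T[:3,3]=s["ee_pos"];return T
def step(T0,T1,N):
    E=expm(logm(np.linalg.inv(T0)@T1).real/N)
    print(N,"rows turn",np.round(R.from_matrix(E[:3,:3]).as_rotvec(),4),"off cm",np.round(E[:3,3]*100,3))
BA=np.deg2rad(2.8);BC=np.array([.547,.0127])
def inbox(x,y,z):return np.array([BC[0]+x*np.cos(BA)-y*np.sin(BA),BC[1]+x*np.sin(BA)+y*np.cos(BA),z])
def tobox(p):
    dx,dy=np.asarray(p)[:2]-BC;return np.round([dx*np.cos(BA)+dy*np.sin(BA),-dx*np.sin(BA)+dy*np.cos(BA)],4)
E
python3 - <<'E'
from h import *
from workcell import env
s=env.sense();step(cur(s),down([.5435,.0615,.231],2.8),14)
E
```

```text
14 rows turn [-0.0001  0.      0.0899] off cm [-5.023e+00 -5.570e-01 -1.000e-03]
```

Emit:
move_arm(
  angular=[
    [0, 0, 0.0787],
    [0, 0, 0.0787],
    [0, 0, 0.0787],
    [0, 0, 0.0787],
    [0, 0, 0.0787],
    [0, 0, 0.0787],
    [0, 0, 0.0787],
    [0, 0, 0.0787],
  ],
  offset=[
    [-4.4, -0.5, 0],
    [-4.4, -0.5, 0],
    [-4.4, -0.5, 0],
    [-4.4, -0.5, 0],
    [-4.4, -0.5, 0],
    [-4.4, -0.5, 0],
    [-4.4, -0.5, 0],
    [-4.4, -0.5, 0],
  ],
  hand=[8.5, 8.5, 8.5, 8.5, 8.5, 8.5, 8.5, 8.5],
  force=30,
)

```text
t: 0.9
ee_pos: [0.441, 0.3904, 0.231]
ee_rot: [-0.0, 0.433, 0.901, -0.0]
wrist_force: [0.2, 0.2, 0.1]
gripper_width: 0.085
grasp_force: 0.0
```

Emit:
move_arm(
  angular=[
    [0, 0, 0.0787],
    [0, 0, 0.0787],
    [0, 0, 0.0787],
    [0, 0, 0.0787],
    [0, 0, 0.0787],
    [0, 0, 0.0787],
    [0, 0, 0.0787],
    [0, 0, 0.0787],
    [0, 0, 0],
  ],
  offset=[
    [-4.4, -0.5, 0],
    [-4.4, -0.5, 0],
    [-4.4, -0.5, 0],
    [-4.4, -0.5, 0],
    [-4.4, -0.5, 0],
    [-4.4, -0.5, 0],
    [-4.4, -0.5, 0],
    [-4.4, -0.5, 0],
    [0, 0, 0],
  ],
  hand=[8.5, 8.5, 8.5, 8.5, 8.5, 8.5, 8.5, 8.5, 8.5],
)

```text
t: 1.8
ee_pos: [0.5392, 0.0535, 0.231]
ee_rot: [-0.0, 0.693, 0.721, -0.0]
wrist_force: [0.0, 0.5, -0.6]
gripper_width: 0.0848
grasp_force: 0.0
```

Run:
```python
from h import *
from workcell import env
s=env.sense();print(s["t"],s["ee_pos"],s["joint_pos"])
step(cur(s),down([.5435,.0615,.108],2.8),4)
d=env.get_image("wrist");np.savez("w0.npz",**d);w=cloud(d,s)
z=w[...,2];hsv=cv2.cvtColor(d["image"],cv2.COLOR_RGB2HSV);H,S,V=np.moveaxis(hsv.astype(int),-1,0)
m=big((H>20)&(H<35)&(S>180)&(V>100)&(z>.13));print("lid",rect(onplane(d,uv(m),.17,s)),np.nanmedian(z[m]))
j=big((S<50)&(V>100)&(z>.13)&(z<.16));print("jar",rect(np.r_[w[j],w[m]]))
r=(z>.08)&(z<.1);print("rim",rect(w[r]) if r.any() else 0, r.sum())
cv2.imwrite("pics/w0.png",d["image"][:,:,::-1])
```

```text
1.8 [0.53920806 0.05354502 0.23101827] [-2.26779841e-02  3.73697363e-01  1.76310393e+00 -6.57328190e-04
  1.00539350e+00 -6.31998077e-02]
4 rows turn [-0.0002  0.0001 -0.002 ] off cm [0.195 0.117 3.075]
lid [607.1 172.3  52.4  32.2   2.4] 0.1574883320160571
jar [576.2 123.4 187.2  66.   53.8]
rim [554.5  60.  306.2 136.8  79.5] 11404
```

Run:
```python
from h import *
from workcell import env
s=env.sense();d=dict(np.load("w0.npz"));w=cloud(d,s);X,Y,z=np.moveaxis(w,-1,0)
hsv=cv2.cvtColor(d["image"],cv2.COLOR_RGB2HSV);H,S,V=np.moveaxis(hsv.astype(int),-1,0)
n=np.hypot(X-.545,Y-.06)<.06
m=n&(z>.16)&(z<.18);print("lid",m.sum(),rect(w[m]),np.nanmedian(z[m]))
m=n&(z>.138)&(z<.18);print("jar",rect(w[m]))
m=(z>.084)&(z<.098)&(abs(X-.547)<.065)&(abs(Y-.013)<.13);print("rim",rect(w[m]),m.sum(),np.nanmedian(z[m]))
```

```text
lid 7060 [542.1  64.9  53.5  52.9  85.2] 0.169824882260132
jar [542.   64.9  62.1  61.6   5.5]
rim [545.8  15.5  94.3 199.    3. ] 10223 0.09181982522235282
```

View pics/w0.png

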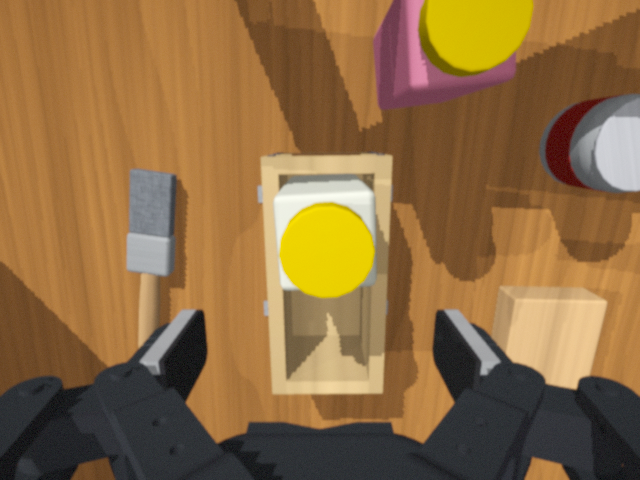

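The wrist view shows the jar at (327,245), a strip of floor between it and the +y end wall at (320,180), and open space on the -y side. The pink jar at (470,40) is outside the box. I'll go down, grip the jar and slide it to +y.

Emit:
move_arm(
  angular=[
    [0, 0, 0],
    [0, 0, 0],
    [0, 0, -0.006],
    [0, 0, 0],
    [0, 0, 0],
    [0, 0, 0],
    [0, 0, 0],
    [0, 0, 0],
    [0, 0, 0],
    [0, 0, 0],
    [0, 0, 0],
    [0, 0, 0],
  ],
  offset=[
    [0.5, 0.2, 2.5],
    [0.5, 0.2, 3],
    [0, 0, 3],
    [0, 0, 2.5],
    [0, 0, 1.3],
    [0, 0, 0],
    [0, 0, 0],
    [0, 0, 0],
    [0, 0, 0],
    [0, 0, 0],
    [0, 0, 0],
    [0, 0, 0],
  ],
  hand=[8.5, 8.5, 8.5, 8.5, 8.5, 8.5, 6, 6, 6, 6, 6, 6],
  force=30,
)

```text
t: 3.05
ee_pos: [0.5431, 0.068, 0.1096]
ee_rot: [0.001, 0.688, 0.726, 0.001]
wrist_force: [-1.9, 1.7, 7.9]
gripper_width: 0.0621
grasp_force: 33.3
```

Emit:
move_arm(
  angular=[
    [0, 0, 0],
    [0, 0, 0],
    [0, 0, 0],
    [0, 0, 0],
  ],
  offset=[
    [0.1, 0, 0],
    [0.15, 0, 0],
    [0.15, 0, 0],
    [0, 0, 0],
  ],
  hand=[6, 6, 6, 6],
)

```text
t: 3.45
ee_pos: [0.543, 0.0714, 0.1098]
ee_rot: [0.001, 0.688, 0.726, 0.001]
wrist_force: [-2.4, -5.0, 10.9]
gripper_width: 0.062
grasp_force: 30.2
```

Emit:
move_arm(
  angular=[
    [0, 0, 0],
    [0, 0, 0],
    [0, 0, 0],
    [0, 0, 0],
  ],
  offset=[
    [0.15, 0, 0],
    [0.1, 0, 0],
    [0.1, 0, 0],
    [0, 0, 0],
  ],
  hand=[6, 6, 6, 6],
)

```text
t: 3.85
ee_pos: [0.5428, 0.0749, 0.11]
ee_rot: [0.001, 0.688, 0.726, 0.001]
wrist_force: [-3.5, -5.1, 12.1]
gripper_width: 0.0616
grasp_force: 30.2
```

Emit:
move_arm(
  angular=[
    [0, 0, 0],
    [0, 0, 0],
    [0, 0, 0],
  ],
  offset=[
    [0.1, 0, 0],
    [0.1, 0, 0],
    [0, 0, 0],
  ],
  hand=[6, 6, 6],
)

```text
t: 4.15
ee_pos: [0.5427, 0.0769, 0.1101]
ee_rot: [0.001, 0.688, 0.726, 0.001]
wrist_force: [-3.5, -4.7, 14.3]
gripper_width: 0.0623
grasp_force: 29.9
```

Run:
```python
from h import *
from workcell import env
d=env.get_image("top");w=cloud(d);s=env.sense();print(s["joint_pos"],s["wrist_force"],s["wrist_torque"])
d2=env.get_image("side");cv2.imwrite("pics/s1.png",cv2.resize(d2["image"][120:300,190:390,::-1],(800,720)[:2],interpolation=2)[:600])
w2=cloud(d2);X,Y,z=np.moveaxis(w2,-1,0)
n=np.hypot(X-.545,Y-.065)<.06
m=n&(z>.165)&(z<.175)
print("lid side",m.sum(),rect(w2[m]) if m.any() else 0)
d3=env.get_image("wrist");w3=cloud(d3,s);X,Y,z=np.moveaxis(w3,-1,0);np.savez("w1.npz",**d3)
m=(z>.084)&(z<.098)&(abs(X-.547)<.065)&(abs(Y-.013)<.13);print("rim w",rect(w3[m]),m.sum())
cv2.imwrite("pics/w1.png",d3["image"][:,:,::-1])
```

```text
[ 2.04737784e-02  5.39411112e-01  1.87161591e+00 -1.12621853e-03
  7.28129728e-01 -3.27627169e-02] [-2.94362289 -4.21413816 13.50464325] [-0.94343453  0.72638239  0.02984482]
lid side 554 [545.   66.4 119.5  45.1   1.8]
rim w [541.8  93.8  94.8  39.3   2.6] 9495
```

View pics/s1.png

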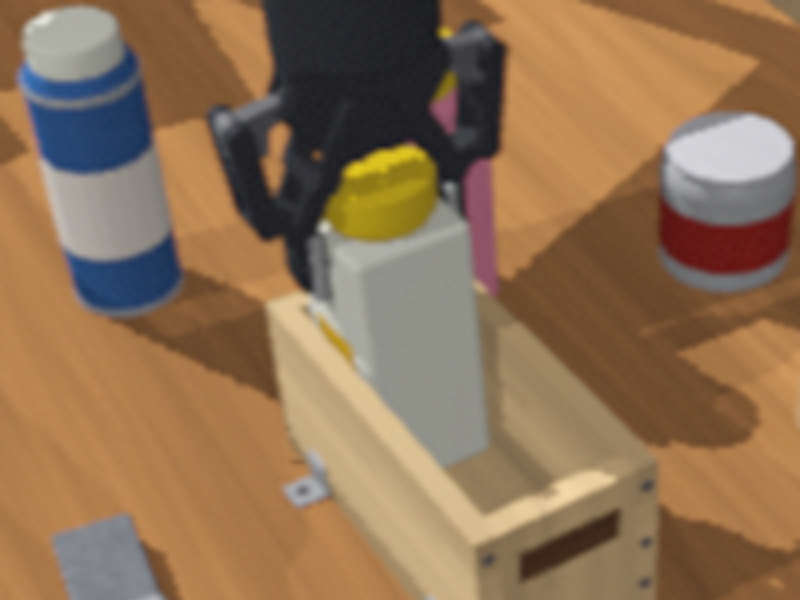

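The side view shows the jar held upright between the fingers, with its near face still some way along the box. I'll measure that face directly for tilt and position.

```bash
cat > face.py <<'E'
from h import *
from workcell import env
d=env.get_image("side");w=cloud(d);X,Y,z=np.moveaxis(w,-1,0)
hsv=cv2.cvtColor(d["image"],cv2.COLOR_RGB2HSV);H,S,V=np.moveaxis(hsv.astype(int),-1,0)
m=(abs(X-.543)<.025)&(abs(Y-.035)<.03)&(z>.05)&(z<.142)
P=w[m];A=np.c_[P[:,0]-.543,P[:,2]-.1,np.ones(len(P))];c,*_=np.linalg.lstsq(A,P[:,1],rcond=None)
r=P[:,1]-A@c;k=abs(r)<.004;c,*_=np.linalg.lstsq(A[k],P[k,1],rcond=None)
print("jar -y face: dY/dX %.3f dY/dz %.3f Y %.4f n %d"%(*c,k.sum()))
# inner face of -y wall far? outside of -y wall
m=(abs(X-.547)<.04)&(abs(Y+.085)<.02)&(z>.02)&(z<.085);P=w[m];print("box -y outer Y %.4f"%np.median(P[:,1]))
m=(abs(X-.547)<.065)&(abs(Y-.013)<.13)&(z>.087)&(z<.097);print("rim",rect(w[m]))
E
python3 face.py
```

```text
jar -y face: dY/dX 0.059 dY/dz 0.056 Y 0.0374 n 941
box -y outer Y -0.0856
rim [547.1  13.3  95.6 200.6   3.1]
```

The jar's top is at the wall, but it leans 3°, so its base is about 4.5 mm short. I'll let it settle, grip it again, lift it slightly, shift it and set it down.

Emit:
move_arm(
  angular=[
    [0, 0, 0],
    [0, 0, 0],
    [0, 0, 0],
    [0, 0, 0],
    [0, 0, 0],
    [0, 0, 0],
    [0, 0, 0],
    [0, 0, 0],
    [0, 0, 0],
    [0, 0, 0],
    [0, 0, 0],
  ],
  offset=[
    [0, 0, 0],
    [0, 0, 0],
    [-0.2, 0, 0],
    [-0.2, 0, 0],
    [0, 0, 0],
    [0, 0, 0],
    [0, 0, 0],
    [0, 0, 0],
    [0, 0, 0],
    [0, 0, -0.2],
    [0, 0, -0.2],
  ],
  hand=[7.5, 7.5, 7.5, 7.5, 6, 6, 6, 6, 6, 6, 6],
  force=40,
)

```text
t: 5.45
ee_pos: [0.542, 0.0734, 0.112]
ee_rot: [-0.0, 0.688, 0.726, -0.0]
wrist_force: [-0.2, 0.6, -5.2]
gripper_width: 0.0612
grasp_force: 44.2
```

```bash
python3 face.py; python3 -c "
from workcell import env;s=env.sense();print(s['ee_pos'],s['wrist_force'])"
```

```text
jar -y face: dY/dX 0.058 dY/dz -0.004 Y 0.0326 n 901
box -y outer Y -0.0856
rim [547.5  13.3  95.7 200.6   2.9]
[0.54222585 0.07340964 0.11231183] [-0.24333117  0.5056892  -4.74837669]
```

Emit:
move_arm(
  angular=[
    [0, 0, 0],
    [0, 0, 0],
    [0, 0, 0],
    [0, 0, 0],
    [0, 0, 0],
  ],
  offset=[
    [0.15, 0, 0],
    [0.15, 0, 0],
    [0.1, 0, 0],
    [0, 0, 0],
    [0, 0, 0],
  ],
  hand=[6, 6, 6, 6, 6],
)

```text
t: 6.0
ee_pos: [0.5421, 0.0775, 0.1123]
ee_rot: [-0.0, 0.688, 0.726, 0.0]
wrist_force: [1.0, 0.3, -4.6]
gripper_width: 0.0621
grasp_force: 44.2
```

Emit:
move_arm(
  angular=[
    [0, 0, 0],
    [0, 0, 0],
    [0, 0, 0],
  ],
  offset=[
    [0.1, 0, 0],
    [0, 0, 0],
    [0, 0, 0],
  ],
  hand=[6, 6, 6],
)

```text
t: 6.3
ee_pos: [0.5421, 0.0782, 0.1123]
ee_rot: [0.0, 0.688, 0.726, -0.0]
wrist_force: [-0.5, -1.9, -4.7]
gripper_width: 0.0617
grasp_force: 44.2
```

```bash
python3 face.py; python3 -c "
from workcell import env;s=env.sense();print(s['ee_pos'],s['wrist_force'])"
```

```text
jar -y face: dY/dX 0.057 dY/dz -0.004 Y 0.0373 n 894
box -y outer Y -0.0855
rim [547.8  12.7  95.5 198.5   2.8]
[0.54216387 0.0782382  0.11229908] [ 0.35080593 -2.52688212 -3.77044142]
```

Emit:
move_arm(
  angular=[
    [0, 0, 0],
    [0, 0, 0],
    [0, 0, 0],
    [0, 0, 0],
    [0, 0, 0],
    [0, 0, 0],
    [0, 0, 0],
    [0, 0, 0],
    [0, 0, 0],
    [0, 0, 0],
    [0, 0, 0],
    [0, 0, 0],
  ],
  offset=[
    [0, 0, 0.2],
    [0, 0, 0.2],
    [0, 0, 0.1],
    [0, 0, 0],
    [0, 0, 0],
    [0, 0, 0],
    [0, 0, 0],
    [0, 0, -2],
    [0, 0, -4],
    [0, 0, -4],
    [0, 0, -4],
    [0, 0, 0],
  ],
  hand=[6, 6, 6, 6, 8.5, 8.5, 8.5, 8.5, 8.5, 8.5, 8.5, 8.5],
)

```text
t: 7.55
ee_pos: [0.5438, 0.0785, 0.2522]
ee_rot: [0.003, 0.688, 0.726, 0.003]
wrist_force: [-0.3, -0.4, -0.8]
gripper_width: 0.0851
grasp_force: 0.0
```

```bash
python3 face.py
python3 - <<'E'
from h import *
from workcell import env
s=env.sense();print(s['ee_pos'],s['joint_pos'])
step(cur(s),down([.471,.283,.22],35),8)
d=env.get_image("top");w=cloud(d);X,Y,z=np.moveaxis(w,-1,0)
m=(np.hypot(X-.471,Y-.283)<.06)&(z>.155);print("can",rect(w[m]))
E
```

```text
jar -y face: dY/dX 0.059 dY/dz -0.000 Y 0.0375 n 899
box -y outer Y -0.0857
rim [547.6  12.6  95.5 199.    2.8]
[0.54286818 0.07851061 0.24955088] [ 2.30959345e-02  3.61407308e-01  1.72707680e+00  2.38475088e-04
  1.04827551e+00 -3.09468613e-02]
8 rows turn [ 0.0006  0.0002 -0.0696] off cm [ 2.742 -0.112  0.369]
can [471.2 282.8  47.4  46.2  48.5]
```

Emit:
move_arm(
  angular=[
    [0, 0, -0.0696],
    [0, 0, -0.0696],
    [0, 0, -0.0696],
    [0, 0, -0.0696],
    [0, 0, -0.0696],
    [0, 0, -0.0696],
    [0, 0, -0.0696],
    [0, 0, -0.0696],
    [0, 0, 0],
    [0, 0, 0],
  ],
  offset=[
    [2.74, -0.11, 0],
    [2.74, -0.11, 0],
    [2.74, -0.11, 0.5],
    [2.74, -0.11, 0.5],
    [2.74, -0.11, 0.5],
    [2.74, -0.11, 0.5],
    [2.74, -0.11, 0.5],
    [2.74, -0.11, 0.5],
    [0, 0, 0],
    [0, 0, 0],
  ],
  hand=[8.5, 8.5, 8.5, 8.5, 8.5, 8.5, 8.5, 8.5, 8.5, 8.5],
)

```text
t: 8.65
ee_pos: [0.4699, 0.2828, 0.2161]
ee_rot: [-0.001, 0.462, 0.887, -0.001]
wrist_force: [0.5, -0.5, -0.5]
gripper_width: 0.0846
grasp_force: 0.0
```

Run:
```python
from h import *
from workcell import env
s=env.sense();print(s['ee_pos'],s['joint_pos'])
step(cur(s),down([.471,.283,.099],35),1)
```

```text
[0.46991531 0.28282205 0.21610669] [ 4.21347593e-01  4.00188042e-01  1.76487224e+00 -2.30594275e-05
  9.78616028e-01 -1.89577874e-01]
1 rows turn [-0.002  -0.0004  0.0001] off cm [-0.052  0.123 11.71 ]
```

Emit:
move_arm(
  angular=[
    [0, 0, 0],
    [0, 0, 0],
    [0, 0, 0],
    [0, 0, 0],
    [0, 0, 0],
    [0, 0, 0],
    [0, 0, 0],
    [0, 0, 0],
    [0, 0, 0],
    [0, 0, 0],
    [0, 0, 0],
  ],
  offset=[
    [0, 0.1, 2.5],
    [0, 0, 3.5],
    [0, 0, 3.5],
    [0, 0, 2.2],
    [0, 0, 0],
    [0, 0, 0],
    [0, 0, 0],
    [0, 0, 0],
    [0, 0, 0],
    [0, 0, 0],
    [0, 0, 0],
  ],
  hand=[8.5, 8.5, 8.5, 8.5, 8.5, 6, 6, 6, 6, 6, 6],
  force=50,
)

```text
t: 9.75
ee_pos: [0.4718, 0.2834, 0.1018]
ee_rot: [0.001, 0.462, 0.887, 0.001]
wrist_force: [-1.5, -2.8, 7.5]
gripper_width: 0.0609
grasp_force: 55.4
```

Emit:
move_arm(
  angular=[
    [0, 0, 0],
    [0, 0, 0],
    [0, 0, 0],
    [0, 0, 0],
    [0, 0, 0],
    [0, 0, 0],
    [0, 0, 0],
    [0, 0, 0],
  ],
  offset=[
    [0, 0, -1],
    [0, 0, -2.5],
    [0, 0, -3.5],
    [0, 0, -4],
    [0, 0, -4],
    [0, 0, -4],
    [0, 0, 0],
    [0, 0, 0],
  ],
  hand=[6, 6, 6, 6, 6, 6, 6, 6],
)

```text
t: 10.55
ee_pos: [0.4709, 0.2832, 0.2911]
ee_rot: [0.0, 0.462, 0.887, 0.001]
wrist_force: [-0.4, 0.7, -3.5]
gripper_width: 0.0608
grasp_force: 55.5
```

Run:
```python
from h import *
from workcell import env
s=env.sense();print(s['ee_pos'],s['joint_pos'],s["gripper_width"],s["wrist_force"])
step(cur(s),down([*inbox(0,-.0515,0)[:2],.288],2.8),12)
```

```text
[0.47086751 0.28323907 0.29111523] [ 4.21266542e-01  3.24651822e-01  1.66499327e+00  1.30666391e-04
  1.15037352e+00 -1.89419281e-01] 0.06082255150442343 [-0.37937862  0.74106765 -3.50369699]
12 rows turn [ 0.0001 -0.      0.0468] off cm [-2.78  -0.317  0.026]
```

Emit:
move_arm(
  angular=[
    [0, 0, 0.0468],
    [0, 0, 0.0468],
    [0, 0, 0.0468],
    [0, 0, 0.0468],
    [0, 0, 0.0468],
    [0, 0, 0.0468],
    [0, 0, 0.0468],
    [0, 0, 0.0468],
    [0, 0, 0.0468],
    [0, 0, 0.0468],
    [0, 0, 0.0468],
    [0, 0, 0.0468],
  ],
  offset=[
    [-2.78, -0.317, 0],
    [-2.78, -0.317, 0],
    [-2.78, -0.317, 0],
    [-2.78, -0.317, 0],
    [-2.78, -0.317, 0],
    [-2.78, -0.317, 0],
    [-2.78, -0.317, 0],
    [-2.78, -0.317, 0],
    [-2.78, -0.317, 0],
    [-2.78, -0.317, 0],
    [-2.78, -0.317, 0],
    [-2.78, -0.317, 0],
  ],
  hand=[6, 6, 6, 6, 6, 6, 6, 6, 6, 6, 6, 6],
)

```text
t: 11.75
ee_pos: [0.5492, -0.0397, 0.2885]
ee_rot: [-0.001, 0.69, 0.724, -0.001]
wrist_force: [1.1, 0.3, -3.2]
gripper_width: 0.0608
grasp_force: 55.4
```

Emit:
move_arm(
  angular=[
    [0, 0, 0],
    [0, 0, 0],
    [0, 0, 0],
  ],
  offset=[
    [0, 0, 0],
    [0, 0, 0],
    [0, 0, 0],
  ],
  hand=[6, 6, 6],
)

```text
t: 12.05
ee_pos: [0.5496, -0.0379, 0.2895]
ee_rot: [-0.001, 0.689, 0.725, -0.0]
wrist_force: [0.3, 0.8, -2.7]
gripper_width: 0.061
grasp_force: 55.4
```

Run:
```python
from h import *
from workcell import env
s=env.sense();print(s['ee_pos'],s['joint_pos'])
step(cur(s),down([*inbox(0,-.0515,0)[:2],.115],2.8),1)
d=env.get_image("side");w=cloud(d);X,Y,z=np.moveaxis(w,-1,0)
hsv=cv2.cvtColor(d["image"],cv2.COLOR_RGB2HSV);H,S,V=np.moveaxis(hsv.astype(int),-1,0)
m=(H>100)&(H<125)&(S>120)&(np.hypot(X-.55,Y+.04)<.08)&(z>.17);P=w[m];print(m.sum(),P.min(0),P.max(0))
# circle fit of the visible side, radius 31, on lower and upper part
from scipy.optimize import least_squares
f=lambda q:np.hypot(P[:,0]-q[0]-q[2]*(P[:,2]-.25),P[:,1]-q[1]-q[3]*(P[:,2]-.25))-.031
r=least_squares(f,[.55,-.04,0,0],loss="soft_l1",f_scale=.001);print(r.x,tobox(r.x[:2]))
```

```text
[ 0.54955095 -0.03794447  0.28946516] [-1.88986396e-01  3.29376316e-01  1.66239213e+00  3.07435958e-04
  1.15143572e+00 -2.38976190e-01]
1 rows turn [-0.0015 -0.0007  0.001 ] off cm [-0.091  0.019 17.446]
1697 [ 0.51765371 -0.06803199  0.19159264] [ 0.57968064 -0.0264786   0.34097737]
[ 0.55032243 -0.03504298  0.0075087   0.0079627 ] [ 0.001  -0.0478]
```

Emit:
move_arm(
  angular=[
    [0, 0, 0],
    [0, 0, 0],
    [0, 0, 0],
    [0, 0, 0],
    [0, 0, 0],
    [0, 0, 0],
    [0, 0, 0],
    [0, 0, 0],
    [0, 0, 0],
    [0, 0, 0],
    [0, 0, 0],
  ],
  offset=[
    [-0.3, -0.1, 0],
    [-0.15, 0, 1.5],
    [0, 0, 2.5],
    [0, 0, 2.5],
    [0, 0, 2.5],
    [0, 0, 2.5],
    [0, 0, 2.5],
    [0, 0, 1.5],
    [0, 0, 1],
    [0, 0, 0.4],
    [0, 0, 0],
  ],
  hand=[6, 6, 6, 6, 6, 6, 6, 6, 6, 6, 6],
)

```text
t: 13.2
ee_pos: [0.5492, -0.043, 0.1213]
ee_rot: [-0.0, 0.689, 0.724, 0.0]
wrist_force: [0.4, 0.4, -2.5]
gripper_width: 0.0612
grasp_force: 55.4
```

Emit:
move_arm(
  angular=[
    [0, 0, 0],
    [0, 0, 0],
    [0, 0, 0],
    [0, 0, 0],
  ],
  offset=[
    [-0.1, 0, 0],
    [-0.1, 0, 0],
    [0, 0, 0],
    [0, 0, 0],
  ],
  hand=[6, 6, 6, 6],
)

```text
t: 13.6
ee_pos: [0.5495, -0.0448, 0.1219]
ee_rot: [0.0, 0.69, 0.724, 0.001]
wrist_force: [0.6, 6.0, 0.5]
gripper_width: 0.061
grasp_force: 55.6
```

```bash
cat > can.py <<'E'
from h import *
from workcell import env
from scipy.optimize import least_squares
s=env.sense();print(s['ee_pos'],s["wrist_force"])
d=env.get_image("side");w=cloud(d);X,Y,z=np.moveaxis(w,-1,0)
hsv=cv2.cvtColor(d["image"],cv2.COLOR_RGB2HSV);H,S,V=np.moveaxis(hsv.astype(int),-1,0)
m=(np.hypot(X-.55,Y+.045)<.042)&(z>.1)&(z<.19)&(((H>100)&(H<125)&(S>120)));P=w[m];print(m.sum(),"top z",P[:,2].max())
f=lambda q:np.hypot(P[:,0]-q[0]-q[2]*(P[:,2]-.1),P[:,1]-q[1]-q[3]*(P[:,2]-.1))-.031
r=least_squares(f,[.55,-.04,0,0],loss="soft_l1",f_scale=.001);print("can",r.x.round(4),tobox(r.x[:2]))
E
python3 can.py
```

```text
[ 0.54946788 -0.04483258  0.12192359] [0.56654059 6.02558002 0.51294172]
631 top z 0.17568235635075918
can [ 0.5511 -0.0442 -0.0054  0.0638] [ 0.0013 -0.057 ]
```

Emit:
move_arm(
  angular=[
    [0, 0, 0],
    [0, 0, 0],
    [0, 0, 0],
    [0, 0, 0],
    [0, 0, 0],
  ],
  offset=[
    [0.15, 0, 0],
    [0, 0, 0.3],
    [0, 0, 0.3],
    [0, 0, 0.15],
    [0, 0, 0],
  ],
  hand=[6, 6, 6, 6, 6],
)

```text
t: 14.15
ee_pos: [0.549, -0.0438, 0.1138]
ee_rot: [-0.0, 0.69, 0.724, -0.0]
wrist_force: [-1.4, -0.0, 2.9]
gripper_width: 0.061
grasp_force: 55.8
```

```bash
python3 can.py
```

```text
[ 0.54898158 -0.0438215   0.11384568] [-1.36804458 -0.02737533  2.85879123]
618 top z 0.16505327514819113
can [ 0.5504 -0.0427 -0.0019  0.066 ] [ 0.0006 -0.0555]
```

Emit:
move_arm(
  angular=[
    [0, 0, 0],
    [0, 0, 0],
    [0, 0, 0],
    [0, 0, 0],
    [0, 0, 0],
    [0, 0, 0],
    [0, 0, 0],
    [0, 0, 0],
  ],
  offset=[
    [0, 0, 0],
    [0, 0, 0],
    [0, 0, 0],
    [0, 0, -2],
    [0, 0, -4],
    [0, 0, -4],
    [0, 0, -2],
    [0, 0, 0],
  ],
  hand=[8.5, 8.5, 8.5, 8.5, 8.5, 8.5, 8.5, 8.5],
)

```text
t: 15.0
ee_pos: [0.5501, -0.0438, 0.2367]
ee_rot: [0.002, 0.69, 0.724, 0.002]
wrist_force: [-0.2, 0.5, -0.3]
gripper_width: 0.0848
grasp_force: 0.0
```

```bash
python3 can.py
python3 - <<'E'
from h import *
from workcell import env
d=env.get_image("wrist");s=env.sense();w=cloud(d,s);X,Y,z=np.moveaxis(w,-1,0);print(s['ee_pos'],s['joint_pos'])
for n,lo,hi in(("cap",.168,.182),("lid",.163,.1745)):
    yy=-.0427 if n=="cap" else .068
    m=(np.hypot(X-.547,Y-yy)<.045)&(z>lo)&(z<hi)
    if m.any():print(n,m.sum(),rect(w[m]),np.median(z[m]))
m=(z>.087)&(z<.097)&(abs(X-.547)<.065)&(abs(Y-.013)<.13);print("rim",rect(w[m]))
cv2.imwrite("pics/w2.png",d["image"][:,:,::-1])
step(cur(s),down([.527,-.343,.22],-97.5),16)
E
```

```text
[ 0.55012409 -0.04379374  0.23670407] [-0.20863901  0.52390307 -0.27724847]
721 top z 0.1609190278987781
can [ 0.5488 -0.0427  0.0276  0.0656] [-0.0009 -0.0555]
[ 0.54892439 -0.04360324  0.2334681 ] [-1.99269541e-01  3.83122583e-01  1.73987700e+00  9.68775921e-05
  1.01846774e+00 -2.48341218e-01]
cap 5551 [546.6 -40.2  47.6  47.1   0. ] 0.17446671564624075
lid 9554 [541.9  66.1  54.   47.7   3.3] 0.1685145119357047
rim [544.8  13.8  94.4 197.3   2.9]
16 rows turn [ 0.     -0.      0.1094] off cm [-1.637  1.375  0.084]
```

View pics/w2.png

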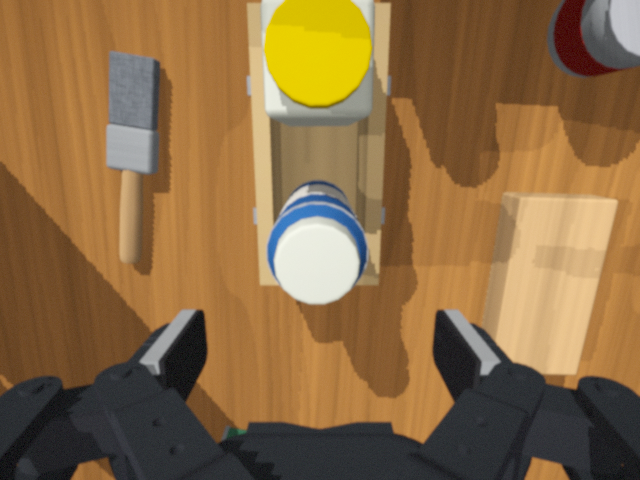

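The wrist view shows the can against the -y end at (317,260), the jar at the +y end at (318,60), and the gap between them. Next is the tin. First I'll make a small test tilt to see which way the wrist rolls.

Emit:
move_arm(
  angular=[
    [0, 0.15, 0],
    [0, 0, 0],
  ],
  offset=[
    [0, 0, -3],
    [0, 0, 0],
  ],
  hand=[8.5, 8.5],
)

```text
t: 15.3
ee_pos: [0.5501, -0.0447, 0.2648]
ee_rot: [-0.055, 0.688, 0.722, 0.054]
wrist_force: [0.3, -0.6, -0.1]
gripper_width: 0.0852
grasp_force: 0.0
```

Run:
```python
from h import *
from workcell import env
s=env.sense();print(s['ee_pos'],s['joint_pos'],cur(s)[:3,2])
d=env.get_image("top");w=cloud(d);X,Y,z=np.moveaxis(w,-1,0)
m=(abs(X-.53)<.11)&(abs(Y+.343)<.07)&(z>.036)&(z<.05);print("tin body",rect(w[m]))
m=(abs(X-.53)<.11)&(abs(Y+.343)<.07)&(z>.012)&(z<.05);print("tin all",rect(w[m]))
```

```text
[ 0.55010949 -0.0447108   0.26484077] [-0.26941652  0.36435687  1.68627669  0.16194836  1.14204302 -0.38840057] [-0.0048914   0.15348528 -0.98813883]
tin body [ 527.4 -343.1   65.8  159.3   81.9]
tin all [ 527.8 -343.2   65.8  160.4   81.9]
```

Run:
```python
from h import *
from workcell import env
s=env.sense();T=cur(s);T[:3,:3]=T[:3,:3]@R.from_rotvec([0,-.15,0]).as_matrix()
step(T,down([.5427,-.3453,.15],-98.1),15)
```

```text
15 rows turn [-0.     -0.      0.1173] off cm [-1.67   1.561  0.755]
```

Emit:
move_arm(
  angular=[
    [0, -0.15, 0],
    [0, 0, 0.1173],
    [0, 0, 0.1173],
    [0, 0, 0.1173],
    [0, 0, 0.1173],
    [0, 0, 0.1173],
    [0, 0, 0.1173],
    [0, 0, 0.1173],
    [0, 0, 0.1173],
  ],
  offset=[
    [0, 0, 0],
    [-1.67, 1.56, 0],
    [-1.67, 1.56, 0.5],
    [-1.67, 1.56, 0.8],
    [-1.67, 1.56, 0.8],
    [-1.67, 1.56, 0.8],
    [-1.67, 1.56, 0.8],
    [-1.67, 1.56, 0.8],
    [-1.67, 1.56, 0.8],
  ],
  hand=[8.5, 8.5, 8.5, 8.5, 8.5, 8.5, 8.5, 8.5, 8.5],
)

```text
t: 16.25
ee_pos: [0.6158, -0.2071, 0.2081]
ee_rot: [-0.0, 0.943, 0.332, -0.001]
wrist_force: [0.2, 0.6, -1.1]
gripper_width: 0.0853
grasp_force: 0.0
```

Emit:
move_arm(
  angular=[
    [0, 0, 0.1173],
    [0, 0, 0.1173],
    [0, 0, 0.1173],
    [0, 0, 0.1173],
    [0, 0, 0.1173],
    [0, 0, 0.1173],
    [0, 0, 0.1173],
    [0, 0, 0],
    [0, 0, 0],
  ],
  offset=[
    [-1.67, 1.56, 0.8],
    [-1.67, 1.56, 0.8],
    [-1.67, 1.56, 0.8],
    [-1.67, 1.56, 0.8],
    [-1.67, 1.56, 0.8],
    [-1.67, 1.56, 0.8],
    [-1.67, 1.56, 0.8],
    [0, 0, 0],
    [0, 0, 0],
  ],
  hand=[8.5, 8.5, 8.5, 8.5, 8.5, 8.5, 8.5, 8.5, 8.5],
)

```text
t: 17.15
ee_pos: [0.5426, -0.3436, 0.1534]
ee_rot: [-0.0, 0.998, -0.069, -0.001]
wrist_force: [-0.2, 1.0, -0.4]
gripper_width: 0.0849
grasp_force: 0.0
```

Run:
```python
from h import *
from workcell import env
s=env.sense();print(s['ee_pos'],s['joint_pos'])
step(cur(s),down([.5427,-.3453,.007],-98.1),1)
```

```text
[ 0.54255891 -0.34364887  0.15338511] [-6.67097492e-01  5.96460641e-01  1.59339378e+00 -9.22465607e-04
  9.53585210e-01  1.04253402e+00]
1 rows turn [-0.0003  0.002   0.0031] off cm [ 0.066  0.166 14.638]
```

Emit:
move_arm(
  angular=[
    [0, 0, 0],
    [0, 0, 0],
    [0, 0, 0],
    [0, 0, 0],
    [0, 0, 0],
    [0, 0, 0],
    [0, 0, 0],
    [0, 0, 0],
    [0, 0, 0],
    [0, 0, 0],
    [0, 0, 0],
  ],
  offset=[
    [0.07, 0.17, 2.5],
    [0, 0, 4],
    [0, 0, 4],
    [0, 0, 2.8],
    [0, 0, 1.3],
    [0, 0, 0],
    [0, 0, 0],
    [0, 0, 0],
    [0, 0, 0],
    [0, 0, 0],
    [0, 0, 0],
  ],
  hand=[8.5, 8.5, 8.5, 8.5, 8.5, 8.5, 6, 6, 6, 6, 6],
  force=70,
)

```text
t: 18.25
ee_pos: [0.5442, -0.3462, 0.0107]
ee_rot: [0.001, 0.998, -0.07, 0.001]
wrist_force: [0.9, 2.0, 7.5]
gripper_width: 0.0624
grasp_force: 78.8
```

Emit:
move_arm(
  angular=[
    [0, 0, 0],
    [0, 0, 0],
    [0, 0, 0],
    [0, 0, 0],
    [0, 0, 0],
    [0, 0, 0],
    [0, 0, 0],
  ],
  offset=[
    [0, 0, -1],
    [0, 0, -3],
    [0, 0, -4],
    [0, 0, -4],
    [0, 0, -3],
    [0, 0, 0],
    [0, 0, 0],
  ],
  hand=[6, 6, 6, 6, 6, 6, 6],
)

```text
t: 18.95
ee_pos: [0.543, -0.3456, 0.1588]
ee_rot: [0.0, 0.998, -0.07, 0.0]
wrist_force: [-0.6, -0.1, -5.5]
gripper_width: 0.0632
grasp_force: 79.3
```

Run:
```python
from h import *
from workcell import env
s=env.sense();print(s['ee_pos'],s['joint_pos'],s["gripper_width"],s["wrist_force"])
T0=cur(s);print(T0[:3,:3].round(3))
d=env.get_image("top");w=cloud(d);X,Y,z=np.moveaxis(w,-1,0);hsv=cv2.cvtColor(d["image"],cv2.COLOR_RGB2HSV);H,S,V=np.moveaxis(hsv.astype(int),-1,0)
m=big((H>60)&(H<95)&(S>90)&(z>.1)&(abs(Y+.343)<.1));print(m.sum(),rect(w[m]),np.median(z[m]))
# yaw by +65deg to tangential-left
step(T0,down([.5427,-.3453,T0[2,3]],-33),9)
```

```text
[ 0.54296694 -0.34558026  0.15881557] [-6.69393402e-01  5.91402148e-01  1.58634498e+00  6.30592763e-05
  9.63591217e-01  1.04115600e+00] 0.06323998058937233 [-0.56668013 -0.06103799 -5.52673099]
[[ 0.99  -0.139  0.   ]
 [-0.139 -0.99  -0.   ]
 [ 0.     0.    -1.   ]]
403 [ 495.7 -316.2   24.7   80.1   86.1] 0.19045257692380602
9 rows turn [ 0.     -0.     -0.1261] off cm [-0.002 -0.004 -0.   ]
```

Emit:
move_arm(
  angular=[
    [0, 0, -0.126],
    [0, 0, -0.126],
    [0, 0, -0.126],
    [0, 0, -0.126],
    [0, 0, -0.126],
    [0, 0, -0.126],
    [0, 0, -0.126],
    [0, 0, -0.126],
    [0, 0, -0.126],
    [0, 0, 0],
    [0, 0, 0],
  ],
  offset=[
    [0, 0, 0],
    [0, 0, 0],
    [0, 0, 0],
    [0, 0, 0],
    [0, 0, 0],
    [0, 0, 0],
    [0, 0, 0],
    [0, 0, 0],
    [0, 0, 0],
    [0, 0, 0],
    [0, 0, 0],
  ],
  hand=[6, 6, 6, 6, 6, 6, 6, 6, 6, 6, 6],
)

```text
t: 20.1
ee_pos: [0.5429, -0.3454, 0.1573]
ee_rot: [-0.001, 0.88, 0.475, -0.0]
wrist_force: [-0.1, 0.8, -4.4]
gripper_width: 0.0628
grasp_force: 79.0
```

Emit:
move_arm(
  angular=[
    [0, 0.1, 0],
    [0, 0.1, 0],
    [0, 0.1, 0],
    [0, 0.1, 0],
    [0, 0.1, 0],
    [0, 0.1, 0],
    [0, 0.1, 0],
    [0, 0, 0],
    [0, 0, 0],
  ],
  offset=[
    [0, 0, 0],
    [0, 0, 0],
    [0, 0, 0],
    [0, 0, 0],
    [0, 0, 0],
    [0, 0, 0],
    [0, 0, 0],
    [0, 0, 0],
    [0, 0, 0],
  ],
  hand=[6, 6, 6, 6, 6, 6, 6, 6, 6],
)

```text
t: 21.0
ee_pos: [0.543, -0.3461, 0.158]
ee_rot: [-0.164, 0.827, 0.447, 0.3]
wrist_force: [-0.5, 0.6, -3.8]
gripper_width: 0.0633
grasp_force: 79.2
```

Run:
```python
from h import *
from workcell import env
s=env.sense();print(s['ee_pos'],s['joint_pos'],s["wrist_force"]);print(cur(s)[:3,:3].round(3))
```

```text
[ 0.54302787 -0.34610127  0.15795341] [-0.91665714  0.68720173  1.58006483  0.6949815   1.23764682 -0.6960344 ] [-0.45419784  0.62479744 -3.76615268]
[[ 0.42   0.837  0.35 ]
 [ 0.641 -0.547  0.539]
 [ 0.642 -0.002 -0.767]]
```

Emit:
move_arm(
  angular=[
    [0, 0.1, 0],
    [0, 0.1, 0],
    [0, 0.1, 0],
    [0, 0.1, 0],
    [0, 0.1, 0],
    [0, 0.1, 0],
    [0, 0.1, 0],
    [0, 0.1, 0],
    [0, 0.07, 0],
    [0, 0, 0],
    [0, 0, 0],
  ],
  offset=[
    [0, 0, 0],
    [0, 0, 0],
    [0, 0, 0],
    [0, 0, 0],
    [0, 0, 0],
    [0, 0, 0],
    [0, 0, 0],
    [0, 0, 0],
    [0, 0, 0],
    [0, 0, 0],
    [0, 0, 0],
  ],
  hand=[6, 6, 6, 6, 6, 6, 6, 6, 6, 6, 6],
)

```text
t: 22.1
ee_pos: [0.5439, -0.3452, 0.1586]
ee_rot: [-0.337, 0.623, 0.338, 0.62]
wrist_force: [0.7, 1.2, -3.7]
gripper_width: 0.0631
grasp_force: 79.6
```

```bash
cat > tin.py <<'E'
from h import *
from workcell import env
s=env.sense();print(s['ee_pos'],s['joint_pos'],s["wrist_force"]);print(cur(s)[:3,:3].round(3))
d=env.get_image("side");w=cloud(d);X,Y,z=np.moveaxis(w,-1,0);hsv=cv2.cvtColor(d["image"],cv2.COLOR_RGB2HSV);H,S,V=np.moveaxis(hsv.astype(int),-1,0)
g=big((H>60)&(H<95)&(S>90)&(Y<-.2));P=w[g];print("green",g.sum(),np.nanmin(P,0),np.nanmax(P,0))
v,u=np.where(g);c=d["image"][max(v.min()-60,0):v.max()+60,max(u.min()-80,0):u.max()+80,::-1]
import sys;cv2.imwrite(f"pics/{sys.argv[1]}.png",cv2.resize(c,None,fx=2,fy=2)[:600,:800])
E
python3 tin.py tin1
```

```text
[ 0.54387185 -0.34517035  0.15863165] [-1.03951709  0.98324713  1.55110427  1.17757579  1.82532787 -1.01469837] [ 0.66015051  1.20490772 -3.67453976]
[[ 0.003  0.839  0.544]
 [ 0.004 -0.544  0.839]
 [ 1.    -0.001 -0.005]]
green 526 [ 0.41066831 -0.450602    0.15178692] [ 0.55292649 -0.36244759  0.38648959]
```

View pics/tin1.png

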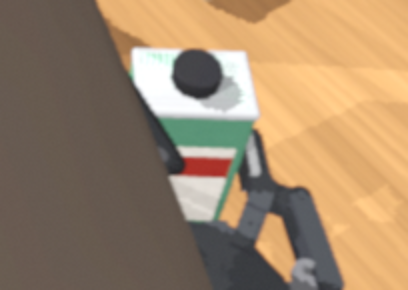

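The tin is upright with its cap up at crop (198,72). Now I'll lower it to the bench.

Emit:
move_arm(
  angular=[
    [0, 0, 0],
    [0, 0, 0],
    [0, 0, 0],
    [0, 0, 0],
    [0, 0, 0],
    [0, 0, 0],
  ],
  offset=[
    [-1.5, 0, 0],
    [-1.5, 0, 0],
    [-1.3, 0, 0],
    [-0.7, 0, 0],
    [0, 0, 0],
    [0, 0, 0],
  ],
  hand=[6, 6, 6, 6, 6, 6],
)

```text
t: 22.75
ee_pos: [0.5433, -0.3459, 0.1086]
ee_rot: [-0.337, 0.622, 0.337, 0.621]
wrist_force: [1.5, -0.2, -4.0]
gripper_width: 0.0632
grasp_force: 79.6
```

```bash
cat > tt.py <<'E'
from h import *
from workcell import env
s=env.sense();print(s['ee_pos'],s["wrist_force"])
d=env.get_image("top");w=cloud(d);X,Y,z=np.moveaxis(w,-1,0)
m=(np.hypot(X-.54,Y+.36)<.07)&(z>.12)&(z<.22)
hsv=cv2.cvtColor(d["image"],cv2.COLOR_RGB2HSV);H,S,V=np.moveaxis(hsv.astype(int),-1,0)
k=m&(V>90);print("bright",k.sum(),rect(w[k]),np.percentile(z[k],[5,50,95]))
P=w[k];P=P[abs(P[:,2]-np.median(P[:,2]))<.006]
A=np.c_[P[:,:2]-P[:,:2].mean(0),np.ones(len(P))];print("slope",np.linalg.lstsq(A,P[:,2],rcond=None)[0],rect(P))
E
python3 tt.py
```

```text
[ 0.54334213 -0.34589598  0.10862187] [ 1.54674588 -0.23591866 -4.03744604]
bright 791 [ 532.8 -369.    80.9   85.3   46.7] [0.12274968 0.15853906 0.16321525]
slope [ 0.00402701 -0.01217148  0.15928105] [ 537.4 -356.    45.8   64.8   56.8]
```

Emit:
move_arm(
  angular=[
    [0, 0, 0],
    [0, 0, 0],
    [0, 0, 0],
    [0, 0, 0],
    [0, 0, 0],
    [0, 0, 0],
  ],
  offset=[
    [-0.5, 0, 0],
    [-0.3, 0, 0],
    [-0.2, 0, 0],
    [-0.1, 0, 0],
    [0, 0, 0],
    [0, 0, 0],
  ],
  hand=[6, 6, 6, 6, 6, 6],
)

```text
t: 23.4
ee_pos: [0.5433, -0.3458, 0.0978]
ee_rot: [-0.337, 0.622, 0.337, 0.621]
wrist_force: [0.0, 0.6, -4.3]
gripper_width: 0.0626
grasp_force: 79.7
```

Emit:
move_arm(
  angular=[
    [0, 0, 0],
    [0, 0, 0],
    [0, 0, 0],
  ],
  offset=[
    [-0.1, 0, 0],
    [-0.1, 0, 0],
    [0, 0, 0],
  ],
  hand=[6, 6, 6],
)

```text
t: 23.7
ee_pos: [0.5432, -0.3461, 0.0976]
ee_rot: [-0.337, 0.621, 0.337, 0.622]
wrist_force: [-2.3, -0.2, 9.1]
gripper_width: 0.0633
grasp_force: 79.8
```

```bash
python3 tt.py
```

```text
[ 0.5431807  -0.34609158  0.09762669] [-2.25879365 -0.24436046  9.10541976]
bright 674 [ 537.3 -355.2   46.1   65.5   56.3] [0.12675047 0.14777806 0.15156988]
slope [-0.0072566  -0.00961955  0.14824825] [ 537.1 -355.5   45.4   65.5   56.3]
```

Emit:
move_arm(
  angular=[
    [0, 0, 0],
    [0, 0, 0],
    [0, 0, 0],
    [0, 0, 0],
    [0, 0, 0],
    [0, 0, 0],
    [0, 0, 0],
    [0, 0, 0],
    [0, 0, 0],
    [0, 0, 0],
    [0, 0, 0],
    [0, 0, 0],
  ],
  offset=[
    [0, 0, 0],
    [0, 0, 0],
    [0, 0, 0],
    [0, 0, -1],
    [0, 0, -2],
    [0, 0, -3],
    [0, 0, -3],
    [0, 0, -1],
    [3, 0, 0],
    [4, 0, 0],
    [4, 0, 0],
    [4, 0, 0],
  ],
  hand=[8.5, 8.5, 8.5, 8.5, 8.5, 8.5, 8.5, 8.5, 8.5, 8.5, 8.5, 8.5],
)

```text
t: 24.95
ee_pos: [0.4883, -0.43, 0.2472]
ee_rot: [-0.337, 0.622, 0.337, 0.621]
wrist_force: [1.0, 0.2, -0.5]
gripper_width: 0.0854
grasp_force: 0.0
```

Emit:
move_arm(
  angular=[
    [0, -0.12, 0],
    [0, -0.12, 0],
    [0, -0.12, 0],
    [0, -0.12, 0],
    [0, -0.12, 0],
    [0, -0.12, 0],
    [0, -0.12, 0],
    [0, -0.12, 0],
    [0, -0.12, 0],
    [0, -0.12, 0],
    [0, -0.12, 0],
    [0, -0.12, 0],
  ],
  offset=[
    [0, 0, 0],
    [0, 0, 0],
    [0, 0, 0],
    [0, 0, 0],
    [0, 0, 0],
    [0, 0, 0],
    [0, 0, 0],
    [0, 0, 0],
    [0, 0, 0],
    [0, 0, 0],
    [0, 0, 0],
    [0, 0, 0],
  ],
  hand=[8.5, 8.5, 8.5, 8.5, 8.5, 8.5, 8.5, 8.5, 8.5, 8.5, 8.5, 8.5],
)

```text
t: 26.15
ee_pos: [0.4885, -0.4303, 0.2466]
ee_rot: [-0.029, 0.877, 0.476, 0.055]
wrist_force: [-1.0, 0.5, -1.1]
gripper_width: 0.0849
grasp_force: 0.0
```

```bash
cat > tt2.py <<'E'
from h import *
from workcell import env
s=env.sense();print(s['t'],s['ee_pos'],s["joint_pos"])
d=env.get_image("top");w=cloud(d);X,Y,z=np.moveaxis(w,-1,0)
c=(np.hypot(X-.537,Y+.3555)<.06)
m=c&(z>.14)&(z<.154);print("tin top",m.sum(),rect(w[m]),np.median(z[m]))
m=c&(z>.154)&(z<.17);print("cap",m.sum(),rect(w[m]) if m.any() else 0)
step(cur(s),down([.5371,-.3555,.215],-33.7),5)
E
python3 tt2.py
```

```text
26.15 [ 0.48850129 -0.4302991   0.24656764] [-0.87081655  0.52439286  1.46062161  0.12900096  1.19452877 -0.34319333]
tin top 546 [ 537.4 -356.1   45.7   65.7   57.5] 0.1483737451124667
cap 156 [ 536.4 -359.2   34.2   26.6   76.1]
5 rows turn [ 0.0001 -0.025   0.0022] off cm [ 1.733 -0.01   0.764]
```

Emit:
move_arm(
  angular=[
    [0, -0.025, 0],
    [0, -0.025, 0],
    [0, -0.025, 0],
    [0, -0.025, 0],
    [0, -0.025, -0.01],
    [0, 0, 0],
    [0, 0, 0],
  ],
  offset=[
    [1.73, 0, 0.6],
    [1.73, 0, 0.6],
    [1.73, 0, 0.6],
    [1.73, 0, 0.6],
    [1.73, 0, 0.6],
    [0, 0, 0],
    [0, 0, 0],
  ],
  hand=[8.5, 8.5, 8.5, 8.5, 8.5, 8.5, 8.5],
)

```text
t: 26.9
ee_pos: [0.537, -0.3556, 0.2228]
ee_rot: [-0.002, 0.877, 0.481, 0.003]
wrist_force: [0.5, 0.7, 0.4]
gripper_width: 0.0857
grasp_force: 0.0
```

Run:
```python
from h import *
from workcell import env
s=env.sense();print(s['t'],s['ee_pos'],s["joint_pos"])
d=env.get_image("wrist");w=cloud(d,s);X,Y,z=np.moveaxis(w,-1,0)
c=(np.hypot(X-.537,Y+.3555)<.06)
m=c&(z>.14)&(z<.17);print("tin top",m.sum(),rect(w[m]),np.median(z[m]))
step(cur(s),down([.5373,-.356,.099],-33),1)
```

```text
26.9 [ 0.53698872 -0.35556911  0.22279592] [-0.68973415  0.52650021  1.51855721  0.00665436  1.09782577 -0.12632672]
tin top 7767 [ 536.6 -355.3   45.    64.8   57.5] 0.14804072848869976
1 rows turn [-0.0006 -0.006   0.0095] off cm [-0.094  0.056 12.379]
```

Emit:
move_arm(
  angular=[
    [0, -0.006, 0],
    [0, 0, 0],
    [0, 0, 0],
    [0, 0, 0],
    [0, 0, 0],
    [0, 0, 0],
    [0, 0, 0],
    [0, 0, 0],
    [0, 0, 0],
    [0, 0, 0],
    [0, 0, 0],
  ],
  offset=[
    [0, 0, 2.5],
    [0, 0, 4],
    [0, 0, 3.5],
    [0, 0, 2.3],
    [0, 0, 0],
    [0, 0, 0],
    [0, 0, 0],
    [0, 0, 0],
    [0, 0, 0],
    [0, 0, 0],
    [0, 0, 0],
  ],
  hand=[8.5, 8.5, 8.5, 8.5, 8.5, 8.5, 6, 6, 6, 6, 6],
  force=60,
)

```text
t: 28.05
ee_pos: [0.5375, -0.3559, 0.1018]
ee_rot: [0.002, 0.877, 0.481, 0.0]
wrist_force: [-1.9, -0.2, 5.5]
gripper_width: 0.0635
grasp_force: 66.0
```

Emit:
move_arm(
  angular=[
    [0, 0, 0],
    [0, 0, 0],
    [0, 0, 0],
    [0, 0, 0],
    [0, 0, 0],
    [0, 0, 0],
    [0, 0, 0],
    [0, 0, 0],
  ],
  offset=[
    [0, 0, -1],
    [0, 0, -2.5],
    [0, 0, -4],
    [0, 0, -4],
    [0, 0, -4],
    [0, 0, -4],
    [0, 0, 0],
    [0, 0, 0],
  ],
  hand=[6, 6, 6, 6, 6, 6, 6, 6],
)

```text
t: 28.85
ee_pos: [0.537, -0.3548, 0.2956]
ee_rot: [0.001, 0.877, 0.481, -0.0]
wrist_force: [0.3, 0.5, -5.5]
gripper_width: 0.0638
grasp_force: 68.2
```

```bash
python3 - <<'E'
from h import *
from workcell import env
s=env.sense();print(s['t'],s['ee_pos'],s["gripper_width"],s["wrist_force"])
d=env.get_image("wrist");np.savez("w3.npz",**d)
step(cur(s),down([*inbox(0,.0,0)[:2],.297],2.8),14)
E
python3 face.py;python3 can.py
```

```text
28.85 [ 0.53699195 -0.35481045  0.29561422] 0.06377325627105122 [ 0.27532801  0.49809125 -5.47911896]
14 rows turn [ 0.0001  0.0001 -0.0439] off cm [ 2.582 -0.669 -0.012]
jar -y face: dY/dX 0.050 dY/dz 0.002 Y 0.0373 n 685
box -y outer Y -0.0856
rim [547.7  12.7  95.5 199.4   2.9]
[ 0.53670566 -0.35462959  0.29346753] [ 0.14259437 -0.31882532 -4.68074003]
712 top z 0.16061563029351333
can [ 0.5488 -0.0428  0.0231  0.0657] [-0.0009 -0.0555]
```

Emit:
move_arm(
  angular=[
    [0, 0, -0.0439],
    [0, 0, -0.0439],
    [0, 0, -0.0439],
    [0, 0, -0.0439],
    [0, 0, -0.0439],
    [0, 0, -0.0439],
    [0, 0, -0.0439],
    [0, 0, -0.0439],
    [0, 0, -0.0439],
    [0, 0, -0.0439],
    [0, 0, -0.0439],
    [0, 0, -0.0439],
  ],
  offset=[
    [2.58, -0.67, 0],
    [2.58, -0.67, 0],
    [2.58, -0.67, 0],
    [2.58, -0.67, 0],
    [2.58, -0.67, 0],
    [2.58, -0.67, 0],
    [2.58, -0.67, 0],
    [2.58, -0.67, 0],
    [2.58, -0.67, 0],
    [2.58, -0.67, 0],
    [2.58, -0.67, 0],
    [2.58, -0.67, 0],
  ],
  hand=[6, 6, 6, 6, 6, 6, 6, 6, 6, 6, 6, 6],
)

```text
t: 30.2
ee_pos: [0.5592, -0.0386, 0.2932]
ee_rot: [-0.001, 0.72, 0.694, -0.001]
wrist_force: [0.2, -0.3, -4.5]
gripper_width: 0.0635
grasp_force: 68.0
```

Emit:
move_arm(
  angular=[
    [0, 0, -0.0439],
    [0, 0, -0.0439],
    [0, 0, 0],
    [0, 0, 0],
    [0, 0, 0],
  ],
  offset=[
    [2.58, -0.67, 0],
    [2.58, -0.67, 0],
    [0, 0, 0],
    [0, 0, 0],
    [0, 0, 0],
  ],
  hand=[6, 6, 6, 6, 6],
)

```text
t: 30.7
ee_pos: [0.5473, 0.0116, 0.2939]
ee_rot: [-0.0, 0.69, 0.724, -0.001]
wrist_force: [-0.1, -0.0, -4.5]
gripper_width: 0.0636
grasp_force: 67.8
```

```bash
cat > tf.py <<'E'
from h import *
from workcell import env
import sys
s=env.sense();print(s['t'],s['ee_pos'],s["wrist_force"])
T=cur(s);g=T[:3,3]-.0187*T[:3,2];print("tool box xy",tobox(g),"yaw",np.rad2deg(np.arctan2(T[1,1],T[0,1])))
step(T,down([*inbox(0,0,0)[:2],T[2,3]],2.8),1)
d=env.get_image("side");w=cloud(d);X,Y,z=np.moveaxis(w,-1,0);c,sn=np.cos(BA),np.sin(BA)
bx=(X-BC[0])*c+(Y-BC[1])*sn;by=-(X-BC[0])*sn+(Y-BC[1])*c
# tin's -y face (faces the side camera)
zb=T[2,3]-.1018
m=(abs(bx)<.026)&(by<-.012)&(by>-.032)&(z>zb+.005)&(z<zb+.14)
if zb<.15:m&=(z>.18)
P=np.c_[bx[m],by[m],z[m]];A=np.c_[P[:,0],P[:,2]-P[:,2].mean(),np.ones(len(P))]
co=np.linalg.lstsq(A,P[:,1],rcond=None)[0];k=abs(P[:,1]-A@co)<.003;co=np.linalg.lstsq(A[k],P[k,1],rcond=None)[0]
print("tin -y face n",k.sum(),"yaw %.4f lean %.4f by %.4f"%tuple(co),"at z",P[:,2].mean())
cv2.imwrite(f"pics/{sys.argv[1]}.png",cv2.resize(d["image"][60:300,180:420,::-1],(600,600)))
E
python3 tf.py t3
```

```text
30.7 [0.54728799 0.01157338 0.29394057] [-1.38210488e-01 -3.33761701e-04 -4.51524800e+00]
tool box xy [ 0.0003 -0.0011] yaw 2.713049113606454
1 rows turn [-0.0014  0.0008 -0.0015] off cm [ 0.114 -0.023 -0.   ]
tin -y face n 2361 yaw -0.0073 lean 0.0007 by -0.0235 at z 0.26938901361965234
```

Emit:
move_arm(
  angular=[
    [0, 0, 0],
    [0, 0, 0],
    [0, 0, 0],
    [0, 0, 0],
    [0, 0, 0],
    [0, 0, 0],
  ],
  offset=[
    [0.15, 0, 0],
    [0, 0, 1],
    [0, 0, 1.2],
    [0, 0, 1],
    [0, 0, 0.8],
    [0, 0, 0],
  ],
  hand=[6, 6, 6, 6, 6, 6],
)

```text
t: 31.35
ee_pos: [0.5467, 0.0136, 0.253]
ee_rot: [-0.001, 0.69, 0.724, -0.001]
wrist_force: [0.3, 0.1, -3.9]
gripper_width: 0.0634
grasp_force: 67.8
```

Emit:
move_arm(
  angular=[
    [0, 0, 0],
    [0, 0, 0],
    [0, 0, 0],
    [0, 0, 0],
  ],
  offset=[
    [0, 0, 1],
    [0, 0, 1],
    [0, 0, 0.5],
    [0, 0, 0],
  ],
  hand=[6, 6, 6, 6],
)

```text
t: 31.75
ee_pos: [0.5468, 0.0136, 0.2286]
ee_rot: [-0.0, 0.69, 0.724, -0.001]
wrist_force: [-0.6, -0.8, -4.4]
gripper_width: 0.0635
grasp_force: 67.9
```

```bash
python3 tf.py t4; python3 face.py
```

```text
31.75 [0.54684299 0.01357164 0.22864846] [-0.5567933  -0.82966238 -4.43833551]
tool box xy [-0.0001  0.0009] yaw 2.7572606422781214
1 rows turn [-0.0018  0.0006 -0.0007] off cm [-0.088  0.011  0.   ]
tin -y face n 1338 yaw -0.0083 lean 0.0085 by -0.0215 at z 0.22543285258402623
jar -y face: dY/dX 0.044 dY/dz 0.001 Y 0.0374 n 257
box -y outer Y -0.0856
rim [547.1  13.1  95.1 200.    3.3]
```

View pics/t4.png

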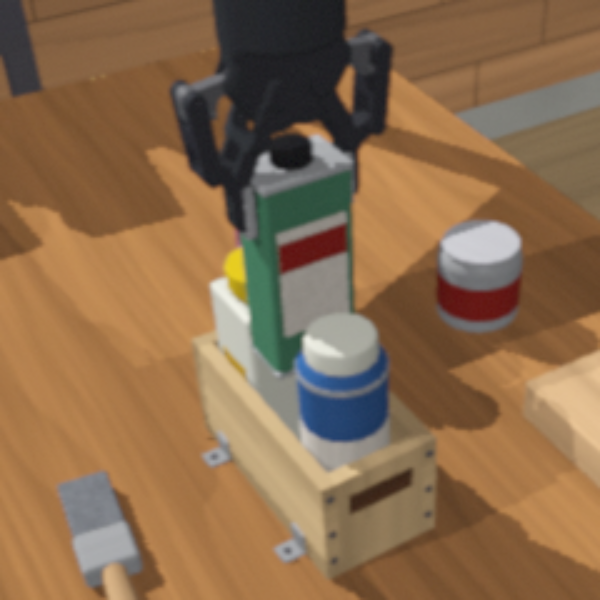

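The picture shows the tin (300,250) going into the gap between the jar (230,300) and the can (343,390), with no contact force. I'll keep lowering it.

Emit:
move_arm(
  angular=[
    [0, 0, 0],
    [0, 0, 0],
    [0, 0, 0],
    [0, 0, 0],
    [0, 0, 0],
  ],
  offset=[
    [-0.05, 0, 1],
    [0, 0, 1.5],
    [0, 0, 1.5],
    [0, 0, 1],
    [0, 0, 0],
  ],
  hand=[6, 6, 6, 6, 6],
)

```text
t: 32.35
ee_pos: [0.5466, 0.013, 0.1782]
ee_rot: [-0.001, 0.69, 0.724, -0.001]
wrist_force: [-0.3, -0.7, -3.3]
gripper_width: 0.0631
grasp_force: 67.7
```

Emit:
move_arm(
  angular=[
    [0, 0, 0],
    [0, 0, 0],
    [0, 0, 0],
    [0, 0, 0],
    [0, 0, 0],
    [0, 0, 0],
  ],
  offset=[
    [0, 0, 1],
    [0, 0, 1.5],
    [0, 0, 1.5],
    [0, 0, 1],
    [0, 0, 0.5],
    [0, 0, 0],
  ],
  hand=[6, 6, 6, 6, 6, 6],
)

```text
t: 32.95
ee_pos: [0.5471, 0.0129, 0.1242]
ee_rot: [-0.0, 0.69, 0.724, -0.001]
wrist_force: [-0.3, 0.1, -4.3]
gripper_width: 0.0634
grasp_force: 67.9
```

Emit:
move_arm(
  angular=[
    [0, 0, 0],
    [0, 0, 0],
    [0, 0, 0],
    [0, 0, 0],
    [0, 0, 0],
  ],
  offset=[
    [0, 0, 0.4],
    [0, 0, 0.3],
    [0, 0, 0.2],
    [0, 0, 0.1],
    [0, 0, 0],
  ],
  hand=[6, 6, 6, 6, 6],
)

```text
t: 33.45
ee_pos: [0.5471, 0.013, 0.1145]
ee_rot: [0.0, 0.69, 0.724, -0.0]
wrist_force: [-0.0, -0.2, -4.3]
gripper_width: 0.0635
grasp_force: 67.9
```

Emit:
move_arm(
  angular=[
    [0, 0, 0],
    [0, 0, 0],
  ],
  offset=[
    [0, 0, 0.1],
    [0, 0, 0],
  ],
  hand=[6, 6],
)

```text
t: 33.65
ee_pos: [0.5472, 0.0129, 0.1139]
ee_rot: [0.0, 0.69, 0.724, -0.0]
wrist_force: [-1.5, 0.1, 0.4]
gripper_width: 0.0632
grasp_force: 68.2
```

On the floor. Now release and rise.

Emit:
move_arm(
  angular=[
    [0, 0, 0],
    [0, 0, 0],
    [0, 0, 0],
    [0, 0, 0],
    [0, 0, 0],
    [0, 0, 0],
    [0, 0, 0],
    [0, 0, 0],
    [0, 0, 0],
    [0, 0, 0],
    [0, 0, 0],
  ],
  offset=[
    [0, 0, 0.05],
    [0, 0, 0],
    [0, 0, 0],
    [0, 0, 0],
    [0, 0, -1],
    [0, 0, -3],
    [0, 0, -4],
    [0, 0, -4],
    [0, 0, -4],
    [0, 0, -2],
    [0, 0, 0],
  ],
  hand=[6, 8.5, 8.5, 8.5, 8.5, 8.5, 8.5, 8.5, 8.5, 8.5, 8.5],
)

```text
t: 34.75
ee_pos: [0.5479, 0.0131, 0.2967]
ee_rot: [0.003, 0.69, 0.724, 0.001]
wrist_force: [0.2, 0.4, -0.1]
gripper_width: 0.0849
grasp_force: 0.0
```

Run:
```python
from h import *
from workcell import env
d=env.get_image("wrist");s=env.sense();print(s["t"],s["ee_pos"],s["wrist_force"])
w=cloud(d,s);X,Y,z=np.moveaxis(w,-1,0);c,sn=np.cos(BA),np.sin(BA)
bx=(X-BC[0])*c+(Y-BC[1])*sn;by=-(X-BC[0])*sn+(Y-BC[1])*c
for n,y,lo,hi in(("tin top",0,.155,.164),("tin cap",0,.168,.18),("can cap",-.055,.171,.18),("jar lid",.055,.164,.175)):
    m=(abs(bx)<.045)&(abs(by-y)<(.026 if y==0 else .032))&(z>lo)&(z<hi)
    P=np.c_[bx[m],by[m]]; print(n,m.sum(),rect(P) if m.sum()>5 else 0,np.median(z[m]))
    if m.sum()>50:print("  slope",np.linalg.lstsq(np.c_[P-P.mean(0),np.ones(len(P))],z[m],rcond=None)[0].round(4))
cv2.imwrite("pics/end.png",d["image"][:,:,::-1])
d=env.get_image("top");w=cloud(d);X,Y,z=np.moveaxis(w,-1,0)
for n,x,y,r,lo,hi in(("pot",.777,.1277,.06,.06,.09),("offcut",.774,-.104,.13,.03,.05),("brush",.374,-.006,.12,.008,.05)):
    m=(np.hypot(X-x,Y-y)<r)&(z>lo)&(z<hi);print(n,rect(w[m]))
```

```text
34.8 [0.54726357 0.01310425 0.29457248] [-0.15259669 -0.55207423 -0.46407934]
tin top 3788 [-2.2 -1.5 48.9 64.8 89.9] 0.15755733092970967
  slope [-0.0032  0.0011  0.1576]
tin cap 1085 [-2.2  0.8 26.7 27.2  0.5] 0.16955986321394162
  slope [-0.0045 -0.0072  0.1696]
can cap 2850 [ -3.3 -52.8  47.   46.6  51.4] 0.17357242495807013
  slope [-0.0051 -0.0084  0.1735]
jar lid 4822 [-2.8 56.2 53.3 52.5  0.1] 0.16756910040867484
  slope [-0.0054 -0.0006  0.1676]
pot [7.780e+02 1.279e+02 7.300e+01 7.180e+01 1.000e-01]
offcut [ 773.8 -104.    90.7  180.5    1. ]
brush [363.9 -98.4   2.9  15.8  87.1]
```

View pics/end.png

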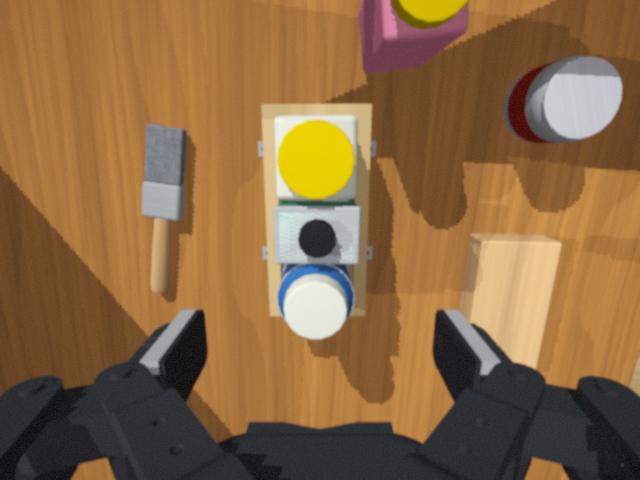

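The jar (316,158), tin (317,236, cap up) and can (315,305) stand upright in the box. The pot, offcut and brush are where they were. I'll hand in.

```bash
python3 -c "
from workcell import env;print(env.hand_in())"
```

```text
the job is handed in; nothing more can be done
None
```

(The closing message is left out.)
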